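# Close a plaster mould: butt the loose half flush to the fixed half and clamp it

### The job

Take the taller plaster mould half, the one with the pouring notch, out of the drying rack and stand it upright on the clamping frame between the fixed half and the sliding jaw, notched face towards the fixed half. Slide it flush against the fixed half with their edges in line, and only then push the jaw up tight against its back, so that no gap is left, and let go. Leave the short block in the rack, the jar and the brush as they are.

Things in the scene. Friction and masses are not known exactly. Their poses are not given: they have to be found in the camera images.
- half_mid (a point): centre of the loose mould half: a white plaster block 56 mm (x) by 40 (y) by 90 mm high, 0.28 kg, standing upright. Its +y side is the mating face, with a hollow 28 mm wide, 12 deep from 20 to 60 mm up, and above it a pouring notch 14 mm wide, 12 deep, open at the top; its back is plain. It starts in either bay of the drying rack
- half_face (a point): centre of the mating face of the loose half, 20 mm along +y from half_mid (axes as half_mid). In the frame there is no room for fingers on this face and the back: there hold the half by its ends, 56 mm apart, so it must be put down and taken again on the way
- rack_mid (a point): centre of the wooden drying rack, on top of its 12 mm base (160 mm in x, 110 in y). Two bays, centres at x = -36 and +36 mm; bay walls 10 mm thick, tops 104 mm above the table, 3 mm clear of the blocks' ends: in the rack the half can be gripped only across its 40 mm thickness and lifted straight up. The table between rack and frame is free to put it down
- fixed_face (a point): centre of the mating face of the fixed mould half (same shape, size and plaster as the loose one), 60 mm above the table; it looks along -y of this point; x across the frame, z up. Frame base: wood, 15 mm thick, 110 wide, y from -160 to +80 mm about here; the loose half stands on it. Flush and in line, half_face coincides with this point and its axes
- jaw_fin (a point): centre of the jaw's grip fin: upright wood 20 mm thick (x), 60 long (y), 40 high, top 90 mm above the table, behind the jaw on the side away from the fixed half. Pinch it across its 20 mm from above, or push its end. The jaw is a wooden block 70 mm wide, 25 thick, top 103 mm above the table; its face lies 55 mm along +y from here
- jawblock (a joint): slide of the jaw along +y of the frame, m: 0 = fully open (jaw face 58 mm from fixed_face), grows as it closes, travel 30 mm; starts at 0 to 0.006 and meets the back of the flush half at 0.018. Sliding friction about 3 N; it stays where it is left
- blank_mid (a point): centre of the short plain plaster block in the other bay of the rack, 56 by 40 by 68 mm high, no notch; leave it there
- jar_mid (a point): centre of a closed glass jar, 64 mm diameter, 95 mm high, a bystander beyond the work
- brush_grip (a point): grip of a loose brush, 170 mm long, lying on the table beyond the work, a bystander
Not all that is in view belongs to the job. What is shaped like the part that bears half_mid but green or red is not meant.

How it is judged (in metres and radians):
On the way, in this order (a step that is already met when the one before it is completed fails the run):
1. the notched mould half is lifted clear of the rack (height (world z) of half_mid above 0.13 m), for 0.1 s.
2. the half stands on the frame flush against the fixed half (gap under 3.5 mm), edges in line, while the jaw is still open (y of half_face in the frame of fixed_face above -0.0035 m and angle between half_mid's own z axis and vertical below 0.06 rad and angle between the y axis of half_mid and the y axis of fixed_face, either way round below 0.08 rad and x of half_mid in the frame of fixed_face between -0.006 and 0.006 m and z of half_mid in the frame of fixed_face between -0.004 and 0.004 m and value of joint jawblock below 0.012 m), for 0.2 s.
At the end, for the whole second after the job is handed in: The notched half stands upright on the frame (0.06 rad, foot within 4 mm), mating face to the fixed half: gap under 2.5 mm, square within 0.05 rad, edges in line within 6 mm; jaw closed beyond 15.5 mm, so under 2.5 mm of play is left (y of half_face in the frame of fixed_face above -0.0025 m and angle between half_mid's own z axis and vertical below 0.06 rad and angle between the y axis of half_mid and the y axis of fixed_face, either way round below 0.05 rad and x of half_mid in the frame of fixed_face between -0.006 and 0.006 m and z of half_mid in the frame of fixed_face between -0.004 and 0.004 m and value of joint jawblock above 0.0155 m); the robot touches nothing.
It fails at once if the short block in the rack is moved more than 15 mm (distance of blank_mid from where it was at the start of the episode above 0.015 m).
It fails at once if the jar is moved more than 20 mm or tipped (distance of jar_mid from where it was at the start of the episode above 0.02 m or angle between jar_mid's own z axis and vertical above 0.3 rad).
It fails at once if the brush is moved more than 20 mm (distance of brush_grip from where it was at the start of the episode above 0.02 m).
It also fails if it takes over 61 s, if anything falls off the work surface, if the arm or the gripper's body presses on something with over 40 N, if the wrist force passes 120 N, or if a joint passes its speed limit or range.

### The arm

A 6-joint arm with a two-finger parallel gripper is mounted at the origin on the work surface. World frame = base frame: x ahead of the robot, y to its left, z up, the work surface at z = 0. Lengths are in mm, angles in rad, forces in N, time in s.
With the tool pointing down it reaches from about 275 to 1000 mm from the base axis. Payload 8.4 kg.
Tool frame: the origin (TCP) lies on the centre line of the jaws, within the pads' length; the fingertips stand r.tip_reach ahead of it and the grasp point (between the pads) lies 11 mm behind it (r.tip_reach is the distance from the TCP to the fingertips, in mm); z points along the fingers, y is the line along which they close (so a half turn about z gives the same grasp; the last joint's range is limited). The gripper opens to 85 mm and grips with 20 to 120 N. Pads are 22 mm wide; open, the fingers measure 114 mm over their backs; the gripper's body (76 mm by 85 mm) begins 54 mm behind the grasp point. The pads swing forward as they close: fully open they stand 13 mm farther back than shut.
Start: joints at [-1.117, 0.353, 1.633, -0, 1.155, -0.002], TCP at [275.112, -561.196, 239.281] pointing down, gripper open.
Joint ranges: [-2.63, 2.63], [-0.92, 2.1], [0.06, 2.66], [-1.3, 4.44], [0, 2.69], [-3.02, 3.02]. Speed limits (rad/s): [2.22, 2.22, 2.79, 3.14, 3.14, 3.14].

### API

Orientations are given as [roll, pitch, yaw] about the fixed x, y, z axes, in that order (R = Rz(yaw) Ry(pitch) Rx(roll)).
In Python, from rig import r gives the robot as it stands.
- The arm moves only by the tool carry_out, never from a script. Its argument "targets" is a list of rows, each an object with "dp": the shift along the tool's x, y, z in mm, a list of three; "yaw": the turn about the tool's z in degrees. A call has 1 to 12 rows; each row is the pose to reach, as a shift and turn from the pose commanded when the call began, along the tool's axes at that moment; what a row does not reach only later rows make up. A row lasts 1/8 s, in which the tool goes at most 62.5 mm and 10.7 degrees, less where a joint would pass 70% of its speed; a pose out of reach is approached as far as the arm can. A call with a gripper value outside its range is refused whole. "fingers" is the opening, from -1 (shut) to 1 (fully open), so that 0 is half open, set as the call begins (left out, the last holds). The fingers move at their own pace and stop on an object; "grip_force" is the grip in N (left out, the last holds). Time passes only in rows, so rows that repeat a pose let the fingers close. It gives the time, the measured TCP pose, the force, the opening and the grip force at its end, in the units of the state.
- r.sense(): the state, without advancing time (a new reading comes with each control period).
- r.grab_frame(name): name is "scene" or "top" or "wrist"; returns the picture (384x512x3 uint8, red, green, blue); there is no depth.
- r.get_calibration(name): a dict with "fx", "fy", "cx", "cy" (pixels), "rvec" (rotation vector, rad) and "tvec" (3), from world to camera coordinates, as OpenCV has them. Camera axes: x right, y down, z forward; pixel columns grow to the right and rows downward; lengths in mm; the calibration is good to about 2 mm. A picture is of the moment at which its call begins: read the wrist's pose just before it. get_calibration takes no time and is no camera call; for the wrist camera it gives the pose at the moment of the call.
- r.sign_off(): hands the job in; it is judged then, once.
The state is a dict: "clock": time; "qpos": joint angles; "qvel": joint speeds; "joint_efforts": joint torques, N m; "eef_pos": TCP position; "tcp_rot": TCP orientation; "contact_force": force on the tool from outside, world axes, zero at the start; "wrist_torque": the same for the moment, N m; "opening": opening from 0.0 (shut) to 1.0 (fully open); "grasp_force": force on a finger pad.
Only numpy, scipy, OpenCV 4.12 (cv2) and the standard library are available. Lean on these libraries where they do the work, as an engineer would, in place of code of your own. Each camera call takes 0.05 s, during which the arm holds its last target. There are 200 camera calls.

## Working session

There is one attempt and no reset: what is moved stays moved. The work goes in short steps, Python scripts to look and compute and a tool call to move; the robot and the scene stay as the last step left them, time stands still between calls to the robot, and variables do not carry over. Pictures are saved under pics/ and viewed, at most 10 in all, crops included, and the job is handed in when it is done.

Besides the shell and the picture viewer there is one more tool, called after "Request:" in YAML: its name, and indented under it one key for each argument. carry_out: Moves the arm, as the interface text tells. Its arguments: {"type":"object","properties":{"targets":{"type":"array","items":{"type":"object","properties":{"dp":{"type":"array","items":{"type":"number"}},"yaw":{"type":"number"}}}},"fingers":{"type":"number"},"grip_force":{"type":"number"}},"required":["targets"]}

```bash
mkdir -p pics
python3 - <<'E'
from rig import r
import cv2,numpy as np
for n in ("scene","top"):
    im=r.grab_frame(n); cv2.imwrite(f"pics/{n}0.png",im[:,:,::-1])
    c=r.get_calibration(n); R=cv2.Rodrigues(np.array(c["rvec"],float))[0]
    print(n,c["fx"],c["cx"],c["cy"],"cam at",(-R.T@np.array(c["tvec"])).round())
s=r.sense(); print(s["clock"],s["eef_pos"],s["tcp_rot"],r.tip_reach)
E
```

```text
scene 471.6239349678926 256.5453649696092 190.8185010779517 cam at [1006. -603.  812.]
top 412.8150520987895 255.5219378953584 187.72890749055895 cam at [ 476.  -43. 1093.]
0.1 [ 274.91531066 -560.82183033  238.65323497] [-3.14035541e+00 -6.32776008e-06  4.55761396e-01] 8.0
```

View pics/scene0.png

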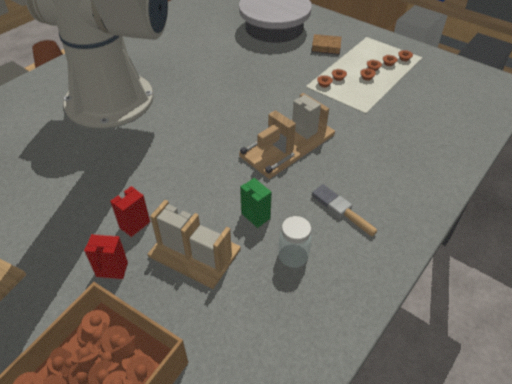

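View pics/top0.png

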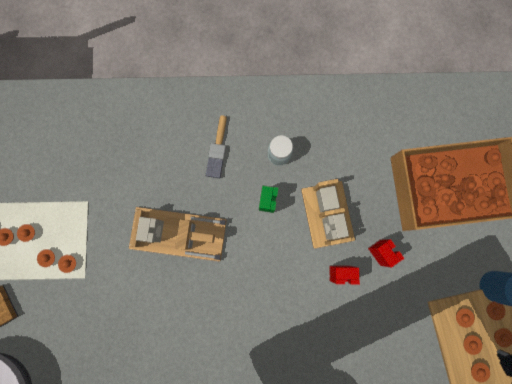

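The scene view shows the rack at (195,245) with two white blocks and the frame at (290,140). Red blocks are at (130,212) and (107,257) and a green one at (256,202), all decoys. In the top view the rack is at (330,213) and the frame at (178,234). I'll enlarge both.

Run:
```python
import cv2,numpy as np
t=cv2.imread("pics/top0.png"); s=cv2.imread("pics/scene0.png")
def crop(im,x,y,w,h,k):return cv2.resize(im[y:y+h,x:x+w],None,fx=k,fy=k,interpolation=cv2.INTER_CUBIC)
a=crop(t,295,170,70,90,6); b=crop(t,120,195,115,75,6)
cv2.imwrite("pics/c1.png",a); cv2.imwrite("pics/c2.png",b)
cv2.imwrite("pics/c3.png",np.hstack([crop(s,145,195,100,95,4),crop(s,235,90,100,95,4)]))
```

```text
(no output)
```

View pics/c1.png

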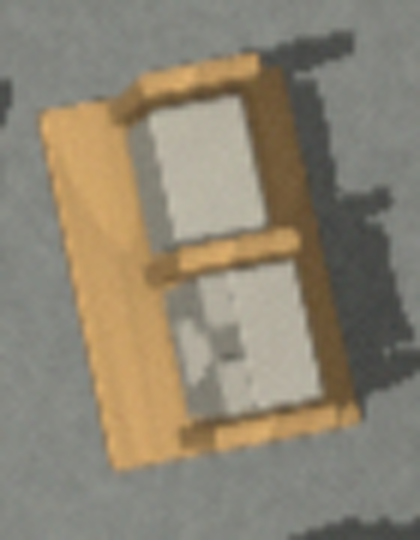

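View pics/c2.png

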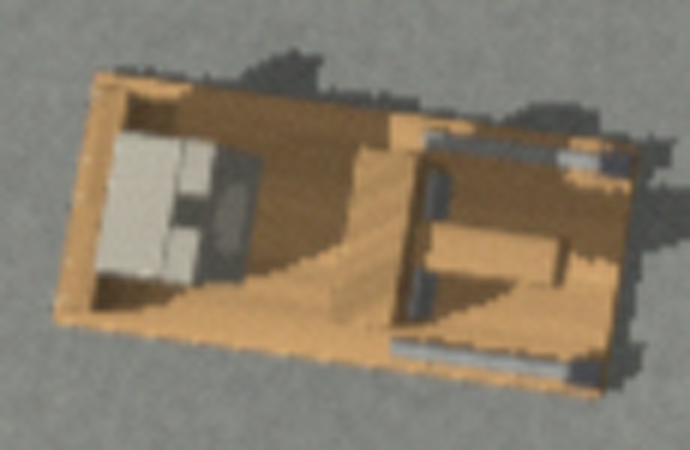

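View pics/c3.png

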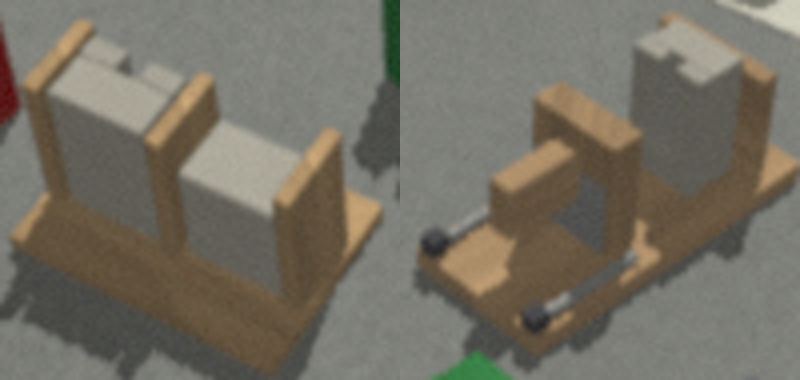

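Which block: the one at (329,227) in the rack in the top view, with the notch at (333,227) and its top level with the walls, is the tall notched white half. The one at (330,199) is the lower, plain block. The red (345,275) and (387,252) and green (269,198) ones are decoys. The notch faces image-left, towards the frame. The fixed half in the frame sits at about (146,230).

```bash
cat > h.py <<'E'
from rig import r
import cv2,numpy as np
def unproj(name,pts,z,c=None):
    c=c or r.get_calibration(name)
    K=np.array([[c["fx"],0,c["cx"]],[0,c["fy"],c["cy"]],[0,0,1.]])
    R=cv2.Rodrigues(np.array(c["rvec"],float))[0]; C=-R.T@np.array(c["tvec"],float)
    d=np.c_[np.array(pts,float),np.ones(len(pts))]@np.linalg.inv(K).T@R
    return C[:2]+d[:,:2]*((z-C[2])/d[:,2])[:,None]
def proj(name,P,c=None):
    c=c or r.get_calibration(name)
    K=np.array([[c["fx"],0,c["cx"]],[0,c["fy"],c["cy"]],[0,0,1.]])
    return cv2.projectPoints(np.array(P,float).reshape(-1,3),np.array(c["rvec"],float),np.array(c["tvec"],float),K,None)[0].reshape(-1,2)
E
python3 - <<'E'
from h import *
def ck(n,crop,off,z,k=6.):
    p=unproj("top",(np.array(crop)+.5)/k-.5+np.array(off),z)
    e=np.roll(p,-1,0)-p
    print(n,p.round(1).tolist(),"mean",p.mean(0).round(1),"len",np.hypot(*e.T).round(1),"ang",np.degrees(np.arctan2(e[:,1],e[:,0])).round(1)); return p
o1=(295,170);o2=(120,195)
ck("half",[(199,277),(297,262),(322,400),(224,416)],o1,102)
ck("blank",[(150,110),(241,96),(268,226),(173,242)],o1,80)
ck("rackbase",[(40,112),(115,470)],o1,12)
ck("fixed",[(115,130),(213,141),(197,285),(97,275)],o2,105)
ck("jawtop",[(360,148),(417,155),(395,325),(330,320)],o2,103)
ck("fin",[(430,222),(560,238),(555,285),(428,268)],o2,90)
ck("base",[(635,143),(605,397),(52,322)],o2,15)
E
```

```text
half [[543.3, -217.9], [548.6, -257.4], [493.6, -264.7], [488.0, -225.5]] mean [ 518.4 -241.4] len [39.9 55.5 39.6 55.9] ang [ -82.3 -172.4   98.2    7.8]
blank [[614.1, -204.4], [619.3, -242.3], [565.2, -250.9], [559.3, -211.7]] mean [ 589.5 -227.3] len [38.2 54.7 39.7 55.2] ang [ -82.2 -170.9   98.5    7.6]
rackbase [[623.3, -166.8], [466.7, -194.0]] mean [ 545.  -180.4] len [158.9 158.9] ang [-170.1    9.9]
fixed [[549.9, 234.9], [544.8, 195.8], [488.0, 201.2], [492.6, 240.8]] mean [518.9 218.2] len [39.5 57.1 39.9 57.6] ang [-97.4 174.5  83.3  -5.9]
jawtop [[541.1, 137.6], [537.9, 114.8], [471.0, 123.2], [473.4, 148.9]] mean [505.9 131.1] len [23.  67.5 25.8 68.7] ang [-98.  172.9  84.6  -9.5]
fin [[511.7, 111.5], [504.4, 59.2], [485.6, 61.2], [493.3, 112.2]] mean [498.8  86. ] len [52.8 18.8 51.6 18.4] ang [-98.  173.7  81.4  -2.3]
base [[547.0, 34.0], [438.3, 47.7], [474.4, 285.6]] mean [486.6 122.5] len [109.5 240.6 261.8] ang [172.8  81.4 -73.9]
```

Request:
carry_out:
  targets:
    - {"dp": [55,-28,0],"yaw": 6}
    - {"dp": [110,-55,0],"yaw": 12}
    - {"dp": [165,-83,0],"yaw": 17.6}
    - {"dp": [220,-110,0],"yaw": 17.6}
    - {"dp": [275,-138,0],"yaw": 17.6}
    - {"dp": [330,-165,15],"yaw": 17.6}
    - {"dp": [359,-180,30],"yaw": 17.6}
    - {"dp": [359,-180,30],"yaw": 17.6}
    - {"dp": [359,-180,30],"yaw": 17.6}
    - {"dp": [359,-180,30],"yaw": 17.6}
  fingers: 1

```text
clock: 1.35
eef_pos: [517.9, -242.6, 209.7]
tcp_rot: [3.141, -0.0, 0.147]
contact_force: [-0.7, -1.0, -0.3]
opening: 0.998
grasp_force: 0.0
```

Run:
```python
from h import *
c=r.get_calibration("wrist"); im=r.grab_frame("wrist")[:,:,::-1].copy()
a=np.radians(8.5);X=np.array([np.cos(a),np.sin(a)]);Y=np.array([-X[1],X[0]])
P=[[*(np.array([518.4,-241.4])+i*28*X+j*20*Y),102] for i,j in((1,1),(1,-1),(-1,-1),(-1,1))]
p=proj("wrist",P,c);print(p.round(1))
im=cv2.resize(im,None,fx=1.5,fy=1.5,interpolation=cv2.INTER_CUBIC)
for q in p: cv2.circle(im,tuple(int(v) for v in q*1.5),3,(255,0,255),1)
cv2.imwrite("pics/w1.png",im); s=r.sense();print(s["eef_pos"],np.degrees(s["tcp_rot"]))
```

```text
[[223.9 155.2]
 [279.  155.1]
 [277.3 225.9]
 [225.9 226. ]]
[ 517.86355744 -242.59922441  209.71454741] [ 1.79971999e+02 -2.53556824e-02  8.43321112e+00]
```

View pics/w1.png

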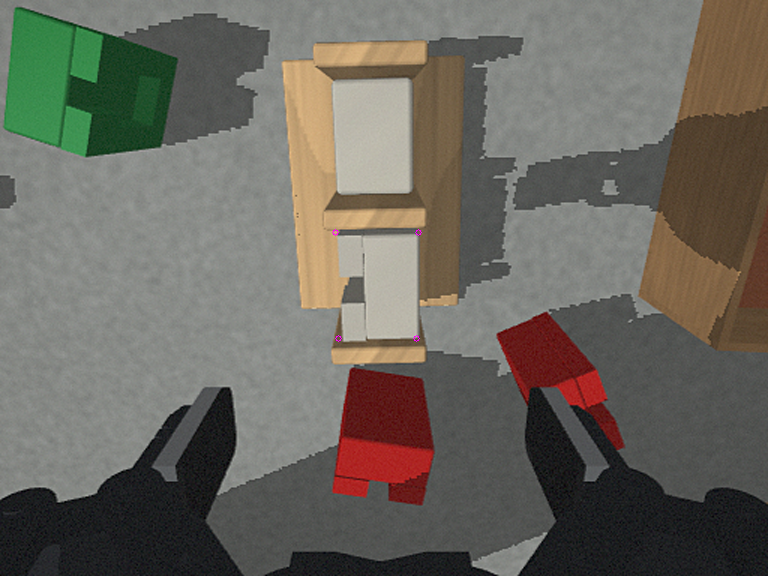

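The block's top corners lie at (340,236), (416,236), (418,340) and (342,340). These are within about 2 px (1 mm) of the prediction, the notch is on the left at (354,290), and the fingers straddle it. I'll go down and grip.

Request:
carry_out:
  targets:
    - {"dp": [-1,0,40],"yaw": 0}
    - {"dp": [-1,0,80],"yaw": 0}
    - {"dp": [-1,0,110],"yaw": 0}
    - {"dp": [-1,0,125],"yaw": 0}
    - {"dp": [-1,0,131],"yaw": 0}
    - {"dp": [-1,0,131],"yaw": 0}
    - {"dp": [-1,0,131],"yaw": 0}

```text
clock: 2.28
eef_pos: [517.9, -242.1, 79.3]
tcp_rot: [3.141, -0.001, 0.149]
contact_force: [0.1, 0.9, -0.2]
opening: 1.003
grasp_force: 0.0
```

Request:
carry_out:
  targets:
    - {"dp": [0,0,0],"yaw": 0}
    - {"dp": [0,0,0],"yaw": 0}
    - {"dp": [0,0,0],"yaw": 0}
    - {"dp": [0,0,0],"yaw": 0}
    - {"dp": [0,0,0],"yaw": 0}
    - {"dp": [0,0,0],"yaw": 0}
    - {"dp": [0,0,0],"yaw": 0}
    - {"dp": [0,0,0],"yaw": 0}
  fingers: -1
  grip_force: 40

```text
clock: 3.28
eef_pos: [517.5, -241.8, 78.7]
tcp_rot: [3.141, -0.0, 0.149]
contact_force: [-1.3, 0.6, 6.4]
opening: 0.463
grasp_force: 39.7
```

Request:
carry_out:
  targets:
    - {"dp": [0,0,-5],"yaw": 0}
    - {"dp": [0,0,-15],"yaw": 0}
    - {"dp": [0,0,-30],"yaw": 0}
    - {"dp": [0,0,-50],"yaw": 0}
    - {"dp": [0,0,-75],"yaw": 0}
    - {"dp": [0,0,-100],"yaw": 0}
    - {"dp": [0,0,-115],"yaw": 0}
    - {"dp": [0,0,-115],"yaw": 0}
    - {"dp": [0,0,-115],"yaw": 0}

```text
clock: 4.4
eef_pos: [516.7, -241.4, 192.5]
tcp_rot: [-3.141, 0.001, 0.149]
contact_force: [0.4, -0.3, -3.6]
opening: 0.462
grasp_force: 40.7
```

Run:
```python
from h import *
im=r.grab_frame("scene")[:,:,::-1]; cv2.imwrite("pics/s2.png",cv2.resize(im[100:300,80:347],None,fx=3,fy=3,interpolation=cv2.INTER_CUBIC))
s=r.sense();print(s["clock"],s["eef_pos"],np.degrees(s["tcp_rot"]),s["opening"])
```

```text
4.45 [ 516.61940809 -241.36867969  192.27028362] [-1.79942596e+02  8.11928545e-02  8.51434500e+00] 0.4625262744013811
```

View pics/s2.png

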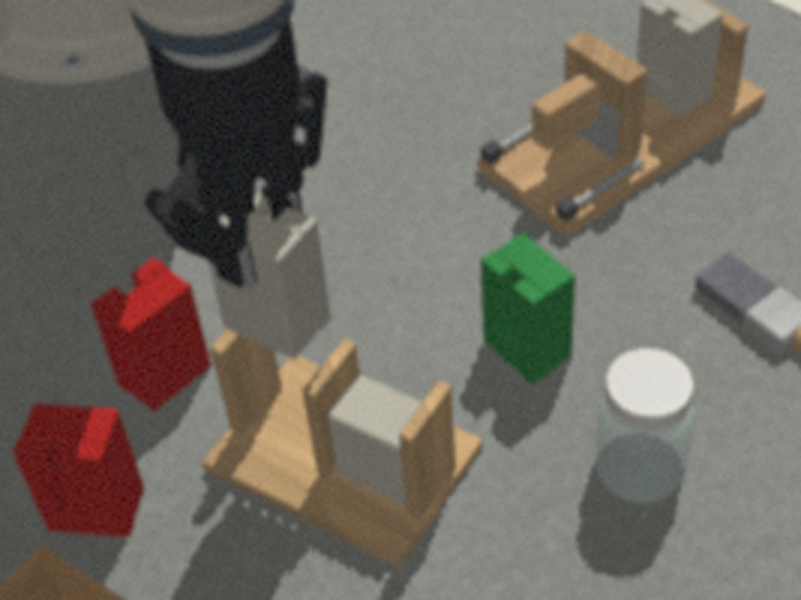

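The half is clear of the rack and upright, and the short block is still in its bay. Next I set it down on free table at about (480,-60), turned to the frame's yaw.

Request:
carry_out:
  targets:
    - {"dp": [0,-20,0],"yaw": 3}
    - {"dp": [-2,-55,0],"yaw": 7}
    - {"dp": [-4,-95,0],"yaw": 11}
    - {"dp": [-7,-135,0],"yaw": 14}
    - {"dp": [-9,-170,0],"yaw": 16}
    - {"dp": [-9,-185,0],"yaw": 16}
    - {"dp": [-9,-185,30],"yaw": 16}
    - {"dp": [-9,-185,65],"yaw": 16}
    - {"dp": [-9,-185,95],"yaw": 16}
    - {"dp": [-9,-185,115],"yaw": 16}
    - {"dp": [-9,-185,122],"yaw": 16}
    - {"dp": [-9,-185,123],"yaw": 16}

```text
clock: 5.95
eef_pos: [481.0, -60.3, 70.1]
tcp_rot: [3.142, 0.001, -0.13]
contact_force: [-0.3, -0.3, -2.6]
opening: 0.459
grasp_force: 40.9
```

Request:
carry_out:
  targets:
    - {"dp": [0,0,1],"yaw": 0}
    - {"dp": [0,0,1.5],"yaw": 0}
    - {"dp": [0,0,2],"yaw": 0}
    - {"dp": [0,0,2],"yaw": 0}

```text
clock: 6.45
eef_pos: [481.0, -60.0, 68.5]
tcp_rot: [-3.142, -0.0, -0.13]
contact_force: [-0.0, 0.3, -2.9]
opening: 0.458
grasp_force: 41.0
```

Request:
carry_out:
  targets:
    - {"dp": [0,0,1],"yaw": 0}
    - {"dp": [0,0,1.7],"yaw": 0}
    - {"dp": [0,0,1.7],"yaw": 0}

```text
clock: 6.82
eef_pos: [481.0, -60.1, 66.8]
tcp_rot: [3.142, -0.0, -0.131]
contact_force: [-1.1, -0.9, 2.0]
opening: 0.462
grasp_force: 41.6
```

Request:
carry_out:
  targets:
    - {"dp": [0,0,0],"yaw": 0}
    - {"dp": [0,0,0],"yaw": 0}
    - {"dp": [0,0,0],"yaw": 0}
    - {"dp": [0,0,0],"yaw": 0}
    - {"dp": [0,0,0],"yaw": 0}
    - {"dp": [0,0,0],"yaw": 0}
    - {"dp": [0,0,0],"yaw": 0}
    - {"dp": [0,0,0],"yaw": 0}
  fingers: 1

```text
clock: 7.82
eef_pos: [481.0, -60.1, 66.6]
tcp_rot: [3.142, -0.0, -0.131]
contact_force: [0.5, 0.2, -0.8]
opening: 1.002
grasp_force: 0.0
```

Request:
carry_out:
  targets:
    - {"dp": [0,0,-15],"yaw": 0}
    - {"dp": [0,0,-40],"yaw": 0}
    - {"dp": [0,0,-70],"yaw": 0}
    - {"dp": [0,0,-90],"yaw": -10}
    - {"dp": [0,0,-90],"yaw": -20}
    - {"dp": [0,0,-90],"yaw": -30}
    - {"dp": [0,0,-90],"yaw": -40}
    - {"dp": [0,0,-90],"yaw": -50}
    - {"dp": [0,0,-90],"yaw": -60}
    - {"dp": [0,0,-90],"yaw": -70}
    - {"dp": [0,0,-90],"yaw": -80}
    - {"dp": [0,0,-90],"yaw": -90}

```text
clock: 9.32
eef_pos: [481.1, -60.1, 157.6]
tcp_rot: [3.141, -0.0, 1.446]
contact_force: [0.3, -0.1, 0.0]
opening: 1.001
grasp_force: 0.0
```

Request:
carry_out:
  targets:
    - {"dp": [0,0,0],"yaw": 0}
    - {"dp": [0,0,0],"yaw": 0}
    - {"dp": [0,0,0],"yaw": 0}

```text
clock: 9.7
eef_pos: [481.0, -60.1, 156.8]
tcp_rot: [3.141, -0.0, 1.438]
contact_force: [-0.5, 0.3, 0.5]
opening: 1.002
grasp_force: 0.0
```

Run:
```python
from h import *
s=r.sense();c=r.get_calibration("wrist"); im=r.grab_frame("wrist")[:,:,::-1].copy()
a=np.radians(-7.5);X=np.array([np.cos(a),np.sin(a)]);Y=np.array([-X[1],X[0]])
P=[[*(np.array([481,-60])+i*28*X+j*20*Y),90] for i,j in((1,1),(1,-1),(-1,-1),(-1,1))]
F=[[*(np.array([516.4,198.5])+i*28*X-j*40*-Y),105] for i,j in((1,1),(1,0),(-1,0),(-1,1))]
print(proj("wrist",P,c).round(1).tolist(),proj("wrist",F,c).round(1).tolist())
k=1.5;im=cv2.resize(im,None,fx=k,fy=k,interpolation=cv2.INTER_CUBIC)
for q in np.r_[proj("wrist",P,c),proj("wrist",F,c)]: cv2.circle(im,tuple(int(v) for v in q*k),3,(255,0,255),1)
cv2.imwrite("pics/w2.png",im); print(s["clock"],s["eef_pos"],np.degrees(s["tcp_rot"]))
```

```text
[[299.1, 183.2], [296.6, 241.5], [211.3, 241.6], [208.7, 183.4]] [[346.8, -659.0], [337.0, -460.1], [177.6, -460.0], [168.3, -658.8]]
9.7 [480.98998847 -60.06114342 156.81509604] [ 1.79985993e+02 -1.89161248e-03  8.23897395e+01]
```

View pics/w2.png

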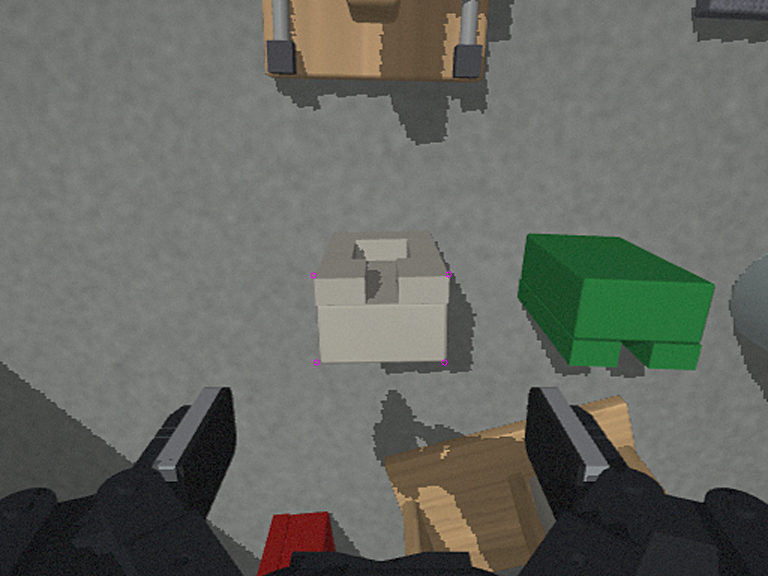

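The half stands within 1 mm of the prediction (back edge (319,362) to (446,361), notch facing the frame). The frame's near edge, (265,77) to (486,80), is turned about 0.8° further than assumed, so the frame yaw is about -8.3°. I'll grip the half by its ends.

Request:
carry_out:
  targets:
    - {"dp": [0,0,40],"yaw": 0}
    - {"dp": [0,0,75],"yaw": 0}
    - {"dp": [0,0,97],"yaw": 0}
    - {"dp": [0,0,106],"yaw": 0}
    - {"dp": [0,0,108],"yaw": 0}
    - {"dp": [0,0,108],"yaw": 0}
    - {"dp": [0,0,108],"yaw": 0}

```text
clock: 10.62
eef_pos: [481.5, -60.1, 49.4]
tcp_rot: [3.14, -0.0, 1.44]
contact_force: [-0.3, -0.2, 0.2]
opening: 1.004
grasp_force: 0.0
```

Request:
carry_out:
  targets:
    - {"dp": [0,0,0],"yaw": 0}
    - {"dp": [0,0,0],"yaw": 0}
    - {"dp": [0,0,0],"yaw": 0}
    - {"dp": [0,0,0],"yaw": 0}
    - {"dp": [0,0,0],"yaw": 0}
    - {"dp": [0,0,0],"yaw": 0}
    - {"dp": [0,0,0],"yaw": 0}
  fingers: -1
  grip_force: 40

```text
clock: 11.5
eef_pos: [481.2, -60.1, 49.1]
tcp_rot: [3.141, 0.0, 1.44]
contact_force: [-0.5, 0.7, 5.5]
opening: 0.651
grasp_force: 41.5
```

Request:
carry_out:
  targets:
    - {"dp": [0,0,-5],"yaw": 0}
    - {"dp": [0,0,-25],"yaw": 0}
    - {"dp": [0,0,-60],"yaw": 0}
    - {"dp": [0,0,-100],"yaw": 0}
    - {"dp": [0,0,-125],"yaw": 0}
    - {"dp": [0,0,-130],"yaw": 0.7}
    - {"dp": [0,0,-130],"yaw": 0.7}
    - {"dp": [0,0,-130],"yaw": 0.7}

```text
clock: 12.5
eef_pos: [480.0, -60.0, 177.3]
tcp_rot: [-3.139, 0.0, 1.428]
contact_force: [-0.2, 0.0, -3.1]
opening: 0.651
grasp_force: 43.8
```

Request:
carry_out:
  targets:
    - {"dp": [25,0,0],"yaw": 0}
    - {"dp": [65,0,0],"yaw": 0}
    - {"dp": [110,0,0],"yaw": 0}
    - {"dp": [155,0,0],"yaw": 0}
    - {"dp": [195,-1,0],"yaw": 0}
    - {"dp": [222,-1,0],"yaw": 0}
    - {"dp": [234,-1,0],"yaw": 0}
    - {"dp": [234,-1,0],"yaw": 0}
    - {"dp": [234,-1,0],"yaw": 0}
    - {"dp": [234,-1,0],"yaw": 0}

```text
clock: 13.75
eef_pos: [513.1, 170.7, 178.5]
tcp_rot: [-3.141, 0.0, 1.427]
contact_force: [-1.7, 0.4, -3.8]
opening: 0.65
grasp_force: 43.6
```

Run:
```python
from h import *
s=r.sense();c=r.get_calibration("wrist"); im=r.grab_frame("wrist")[:,:,::-1].copy()
np.savez("c",**{k:np.array(v) for k,v in c.items()}); cv2.imwrite("pics/w3raw.png",im)
a=np.radians(-8.3);X=np.array([np.cos(a),np.sin(a)]);Y=np.array([-X[1],X[0]])
F=[[*(np.array([516.4,198.5])+i*28*X+j*40*Y),105] for i,j in((1,1),(1,0),(-1,0),(-1,1))]
p=proj("wrist",F,c);print(p.round(1).tolist())
k=1.5;im=cv2.resize(im,None,fx=k,fy=k,interpolation=cv2.INTER_CUBIC)
for q in p: cv2.circle(im,tuple(int(v) for v in q*k),3,(255,0,255),1)
cv2.imwrite("pics/w3.png",im); print(s["clock"],s["eef_pos"],np.degrees(s["tcp_rot"]))
```

```text
[[300.0, 102.8], [297.2, 168.3], [208.3, 168.2], [205.6, 102.7]]
13.75 [513.14982663 170.74381096 178.53831468] [-1.79987686e+02  1.57119846e-02  8.17565991e+01]
```

View pics/w3.png

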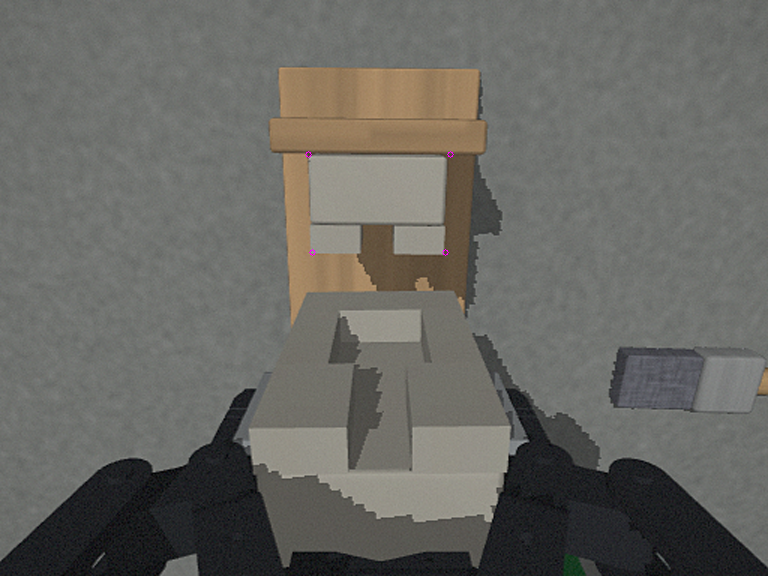

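The fixed half's face edge is at (311,254) to (445,254), within 2 px of the prediction and level, so the yaw agrees. The held half is upright and centred at x≈379, against 378 for the fixed one. I'll lower it with about 7 mm of gap to the fixed face.

Request:
carry_out:
  targets:
    - {"dp": [0,-0.7,20],"yaw": 0}
    - {"dp": [0,-0.7,50],"yaw": 0}
    - {"dp": [0,-0.7,75],"yaw": 0}
    - {"dp": [0,-0.7,95],"yaw": 0}
    - {"dp": [0,-0.7,105],"yaw": 0}
    - {"dp": [0,-0.7,109],"yaw": 0}
    - {"dp": [0,-0.7,111],"yaw": 0}
    - {"dp": [0,-0.7,112],"yaw": 0}
    - {"dp": [0,-0.7,112],"yaw": 0}

```text
clock: 14.92
eef_pos: [512.8, 171.9, 67.0]
tcp_rot: [3.141, -0.0, 1.428]
contact_force: [-0.8, 0.3, -3.2]
opening: 0.654
grasp_force: 43.5
```

Request:
carry_out:
  targets:
    - {"dp": [0,0,1],"yaw": 0}
    - {"dp": [0,0,2],"yaw": 0}
    - {"dp": [0,0,2.5],"yaw": 0}
    - {"dp": [0,0,2.5],"yaw": 0}

```text
clock: 15.42
eef_pos: [512.5, 171.8, 64.1]
tcp_rot: [-3.141, 0.0, 1.428]
contact_force: [-0.4, 0.7, -1.5]
opening: 0.651
grasp_force: 43.6
```

Request:
carry_out:
  targets:
    - {"dp": [1.5,0,0.3],"yaw": 0}
    - {"dp": [3,0,0.3],"yaw": 0}
    - {"dp": [4,0,0.3],"yaw": 0}
    - {"dp": [4,0,0.3],"yaw": 0}

```text
clock: 15.92
eef_pos: [513.5, 175.8, 64.1]
tcp_rot: [3.141, -0.0, 1.428]
contact_force: [0.3, -3.3, 5.9]
opening: 0.653
grasp_force: 44.5
```

Request:
carry_out:
  targets:
    - {"dp": [1,0,0],"yaw": 0}
    - {"dp": [2,0,0],"yaw": 0}
    - {"dp": [2,0,0],"yaw": 0}

```text
clock: 16.3
eef_pos: [513.8, 177.8, 64.1]
tcp_rot: [3.141, -0.0, 1.428]
contact_force: [0.5, -2.4, 5.9]
opening: 0.649
grasp_force: 44.4
```

Only sliding friction so far (about 3 N). I'll go on in 1 mm steps.

Request:
carry_out:
  targets:
    - {"dp": [0.5,0,0],"yaw": 0}
    - {"dp": [1,0,0],"yaw": 0}
    - {"dp": [1,0,0],"yaw": 0}

```text
clock: 16.68
eef_pos: [514.0, 178.4, 64.1]
tcp_rot: [3.141, 0.0, 1.428]
contact_force: [0.2, -6.5, 6.7]
opening: 0.646
grasp_force: 44.5
```

Request:
carry_out:
  targets:
    - {"dp": [0.5,0,0],"yaw": 0}
    - {"dp": [1,0,0],"yaw": 0}
    - {"dp": [1,0,0],"yaw": 0}

```text
clock: 17.05
eef_pos: [513.9, 178.5, 64.1]
tcp_rot: [3.141, 0.002, 1.428]
contact_force: [0.5, -13.2, 8.2]
opening: 0.651
grasp_force: 44.5
```

Contact: 13 N, and the position matches the expected flush position. Release.

Request:
carry_out:
  targets:
    - {"dp": [0,0,0],"yaw": 0}
    - {"dp": [0,0,0],"yaw": 0}
    - {"dp": [0,0,0],"yaw": 0}
    - {"dp": [0,0,0],"yaw": 0}
    - {"dp": [0,0,0],"yaw": 0}
    - {"dp": [0,0,0],"yaw": 0}
  fingers: 0.8

```text
clock: 17.8
eef_pos: [513.7, 179.7, 63.8]
tcp_rot: [-3.142, -0.0, 1.428]
contact_force: [-0.6, 0.4, 0.4]
opening: 0.903
grasp_force: 0.0
```

Request:
carry_out:
  targets:
    - {"dp": [-0.5,0,-10],"yaw": 0}
    - {"dp": [-0.5,0,-35],"yaw": 0}
    - {"dp": [-0.5,0,-70],"yaw": 0}
    - {"dp": [-0.5,0,-105],"yaw": 0}
    - {"dp": [-0.5,0,-115],"yaw": 0}
    - {"dp": [-0.5,0,-115],"yaw": 0}
    - {"dp": [-0.5,0,-115],"yaw": 0}
    - {"dp": [-0.5,0,-115],"yaw": 0}

```text
clock: 18.8
eef_pos: [513.0, 179.0, 177.6]
tcp_rot: [-3.14, 0.001, 1.428]
contact_force: [0.6, -0.5, 0.5]
opening: 0.899
grasp_force: 0.0
```

Run:
```python
from h import *
s=r.sense(); w=r.grab_frame("wrist")[:,:,::-1]; t=r.grab_frame("scene")[:,:,::-1]
A=cv2.resize(w[60:330,110:400],None,fx=1.5,fy=1.5,interpolation=cv2.INTER_CUBIC)
B=cv2.resize(t[80:190,230:340],None,fx=3.3,fy=3.68,interpolation=cv2.INTER_CUBIC)
B=cv2.resize(B,(360,A.shape[0]))
cv2.imwrite("pics/w4.png",np.hstack([A,B])); print(s["clock"],s["eef_pos"],np.degrees(s["tcp_rot"]))
```

```text
18.8 [512.97300891 178.96556708 177.59178103] [-1.79892043e+02  5.49458960e-02  8.18139156e+01]
```

View pics/w4.png

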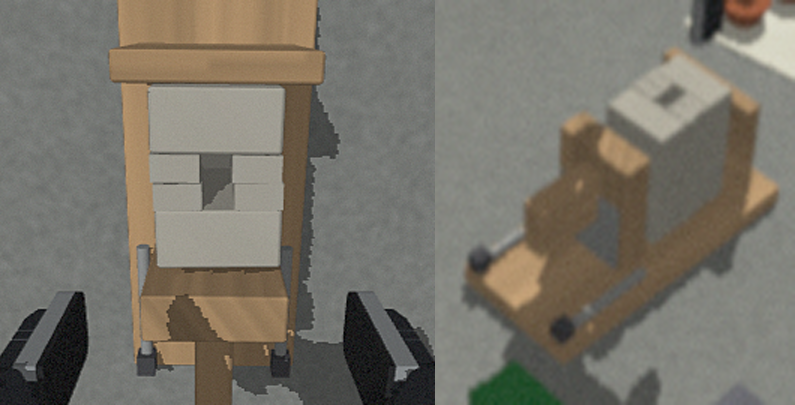

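The two halves are flush: the joint line is at y≈183 and the sides are in line at x≈153 and 283. The jaw is still open, with a dark gap at y≈268. Now to the fin.

Request:
carry_out:
  targets:
    - {"dp": [-45,0.5,0],"yaw": 0}
    - {"dp": [-85,0.5,0],"yaw": 0}
    - {"dp": [-92,0.5,10],"yaw": 0}
    - {"dp": [-92,0.5,40],"yaw": 0}
    - {"dp": [-92,0.5,75],"yaw": 0}
    - {"dp": [-92,0.5,100],"yaw": 0}
    - {"dp": [-92,0.5,109],"yaw": 0}
    - {"dp": [-92,0.5,109],"yaw": 0}
    - {"dp": [-92,0.5,109],"yaw": 0}

```text
clock: 20.02
eef_pos: [501.7, 88.4, 70.6]
tcp_rot: [3.14, -0.0, 1.428]
contact_force: [0.6, -0.4, 1.0]
opening: 0.904
grasp_force: 0.0
```

Request:
carry_out:
  targets:
    - {"dp": [0,0,0],"yaw": 0}
    - {"dp": [0,0,0],"yaw": 0}
    - {"dp": [0,0,0],"yaw": 0}
    - {"dp": [0,0,0],"yaw": 0}
    - {"dp": [0,0,0],"yaw": 0}
    - {"dp": [0,0,0],"yaw": 0}
    - {"dp": [0,0,0],"yaw": 0}
    - {"dp": [0,0,0],"yaw": 0}
    - {"dp": [0,0,0],"yaw": 0}
    - {"dp": [0,0,0],"yaw": 0}
  fingers: -1
  grip_force: 40

```text
clock: 21.28
eef_pos: [498.7, 88.1, 69.9]
tcp_rot: [-3.137, 0.001, 1.427]
contact_force: [-10.1, 2.1, 11.9]
opening: 0.23
grasp_force: 39.5
```

The fin is pinched (opening about 20 mm). I'll ease the lateral load and push.

Request:
carry_out:
  targets:
    - {"dp": [0,-2,0],"yaw": 0}
    - {"dp": [2,-2,0],"yaw": 0}
    - {"dp": [4,-2,0],"yaw": 0}
    - {"dp": [6,-2,0],"yaw": 0}
    - {"dp": [8,-2,0],"yaw": 0}
    - {"dp": [8,-2,0],"yaw": 0}
    - {"dp": [8,-2,0],"yaw": 0}

```text
clock: 22.15
eef_pos: [499.9, 96.4, 69.9]
tcp_rot: [-3.141, -0.0, 1.427]
contact_force: [-3.6, -0.3, 5.7]
opening: 0.23
grasp_force: 40.1
```

Request:
carry_out:
  targets:
    - {"dp": [1,0,0],"yaw": 0}
    - {"dp": [2,0,0],"yaw": 0}
    - {"dp": [3,0,0],"yaw": 0}
    - {"dp": [3,0,0],"yaw": 0}

```text
clock: 22.65
eef_pos: [500.3, 99.3, 69.9]
tcp_rot: [-3.141, 0.0, 1.427]
contact_force: [-2.5, -1.6, 6.8]
opening: 0.231
grasp_force: 40.1
```

Request:
carry_out:
  targets:
    - {"dp": [0.7,0,0],"yaw": 0}
    - {"dp": [1.4,0,0],"yaw": 0}
    - {"dp": [2,0,0],"yaw": 0}
    - {"dp": [2,0,0],"yaw": 0}

```text
clock: 23.15
eef_pos: [500.6, 101.2, 69.9]
tcp_rot: [-3.141, 0.0, 1.428]
contact_force: [-1.9, -1.8, 5.8]
opening: 0.226
grasp_force: 40.1
```

Request:
carry_out:
  targets:
    - {"dp": [0.7,0,0],"yaw": 0}
    - {"dp": [1.4,0,0],"yaw": 0}
    - {"dp": [2,0,0],"yaw": 0}
    - {"dp": [2,0,0],"yaw": 0}

```text
clock: 23.65
eef_pos: [500.9, 103.1, 69.9]
tcp_rot: [-3.141, 0.0, 1.428]
contact_force: [-3.2, -2.7, 6.3]
opening: 0.227
grasp_force: 40.1
```

Request:
carry_out:
  targets:
    - {"dp": [0.5,0,0],"yaw": 0}
    - {"dp": [1,0,0],"yaw": 0}
    - {"dp": [1.5,0,0],"yaw": 0}
    - {"dp": [1.5,0,0],"yaw": 0}

```text
clock: 24.15
eef_pos: [501.1, 104.1, 69.9]
tcp_rot: [-3.141, 0.001, 1.428]
contact_force: [-2.4, -6.3, 6.8]
opening: 0.231
grasp_force: 40.2
```

Request:
carry_out:
  targets:
    - {"dp": [0.5,0,0],"yaw": 0}
    - {"dp": [1,0,0],"yaw": 0}
    - {"dp": [1,0,0],"yaw": 0}

```text
clock: 24.52
eef_pos: [501.1, 104.2, 69.9]
tcp_rot: [-3.141, 0.002, 1.428]
contact_force: [-3.5, -13.8, 8.3]
opening: 0.232
grasp_force: 40.5
```

Tight at 14 N after about 16 mm of travel, as expected. A little more, then let go.

Request:
carry_out:
  targets:
    - {"dp": [0.7,0,0],"yaw": 0}
    - {"dp": [0.7,0,0],"yaw": 0}
    - {"dp": [0.7,0,0],"yaw": 0}

```text
clock: 24.9
eef_pos: [501.1, 104.2, 69.9]
tcp_rot: [-3.14, 0.003, 1.429]
contact_force: [-2.9, -18.7, 9.4]
opening: 0.23
grasp_force: 40.7
```

Request:
carry_out:
  targets:
    - {"dp": [0,0,0],"yaw": 0}
    - {"dp": [0,0,0],"yaw": 0}
    - {"dp": [0,0,0],"yaw": 0}
    - {"dp": [0,0,0],"yaw": 0}
    - {"dp": [0,0,0],"yaw": 0}
    - {"dp": [0,0,0],"yaw": 0}
  fingers: 0.3

```text
clock: 25.65
eef_pos: [501.6, 106.4, 69.8]
tcp_rot: [-3.142, -0.0, 1.428]
contact_force: [-0.1, -0.2, 0.1]
opening: 0.65
grasp_force: 0.0
```

Request:
carry_out:
  targets:
    - {"dp": [-3,0,-10],"yaw": 0}
    - {"dp": [-3,0,-40],"yaw": 0}
    - {"dp": [-3,0,-80],"yaw": 0}
    - {"dp": [-3,0,-110],"yaw": 0}
    - {"dp": [-3,0,-110],"yaw": 0}
    - {"dp": [-3,0,-110],"yaw": 0}
    - {"dp": [-3,0,-110],"yaw": 0}

```text
clock: 26.52
eef_pos: [500.5, 103.2, 178.8]
tcp_rot: [-3.14, 0.001, 1.428]
contact_force: [0.4, -0.7, -0.6]
opening: 0.652
grasp_force: 0.0
```

Run:
```python
from h import *
t=r.grab_frame("wrist")[:,:,::-1]
# wrist column profile along block/jaw line: look for a dark gap behind the half (left and right of centre)
for col in (225,240,275,285): print(col,t[60:290:4,col].mean(1).astype(int).tolist())
s=r.sense();print(s["clock"],s["eef_pos"],s["contact_force"])
```

```text
225 [152, 153, 153, 153, 162, 153, 156, 155, 161, 159, 157, 157, 159, 158, 156, 138, 131, 125, 122, 117, 118, 117, 122, 117, 116, 91, 135, 140, 135, 137, 138, 138, 139, 139, 140, 139, 135, 139, 137, 133, 135, 135, 137, 133, 64, 126, 132, 122, 116, 120, 115, 123, 115, 122, 124, 118, 121, 126]
240 [151, 156, 153, 153, 159, 158, 157, 156, 156, 154, 154, 158, 157, 157, 161, 145, 141, 127, 127, 129, 132, 134, 127, 117, 118, 98, 83, 87, 86, 117, 117, 118, 116, 113, 118, 113, 112, 117, 114, 112, 112, 113, 114, 106, 65, 121, 126, 126, 123, 126, 121, 126, 121, 119, 118, 123, 126, 117]
275 [151, 152, 154, 150, 163, 157, 156, 154, 155, 154, 158, 154, 155, 154, 158, 152, 128, 127, 126, 132, 129, 127, 126, 124, 120, 111, 83, 84, 81, 78, 85, 88, 81, 78, 82, 78, 85, 83, 81, 80, 83, 82, 86, 78, 73, 77, 121, 122, 124, 124, 128, 74, 69, 71, 76, 78, 77, 73]
285 [151, 152, 150, 152, 161, 162, 158, 159, 159, 157, 154, 153, 154, 154, 157, 156, 136, 125, 125, 119, 123, 124, 131, 130, 126, 118, 81, 78, 81, 77, 81, 84, 78, 85, 78, 86, 75, 82, 81, 78, 81, 82, 84, 83, 74, 70, 129, 121, 122, 129, 70, 70, 68, 73, 73, 74, 74, 79]
26.575 [500.52214379 103.23362051 178.74983007] [0.49366278 0.20276516 0.49429102]
```

No dark gap remains between the half and the jaw, and the gripper is clear of everything.

```bash
python3 -c "
from rig import r
print(r.sign_off())"
```

```text
the job is handed in; nothing more can be done
None
```

I stood the notched half flush and in line against the fixed half, pushed the jaw tight against its back, let go and handed the job in at about 27 s; no verdict was returned.

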